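# Isolate the bench supply and pop its fuse hatch

## Task

Get the grey bench power supply ready for a fuse change. First push its red-ended isolator lever over to off (away from the supply's front), then press the orange pad of the black fuse hatch down once with your fingertips, without forcing it, let go, and see that the hatch springs up by itself and stays standing open for a second or two. Only push and press: do not pull the hatch further open or push it down again, and leave the fuse jar, solder spool, screwdriver and hand meter where they are.

Things in the scene. Friction and masses are not known exactly. Their poses are not given: they have to be found in the camera images.
- supply: grey bench power supply, 240 (x) x 300 (y) x 90 mm high, fixed. Origin: centre of its underside; x points level from its front (dials, display; towards the robot) to its rear, y to the left, z up; turned up to 0.45 rad. On its flat top, 90 mm above the bench: hatch (left), lever (right), fuse jar (rear strip).
- hatch (a joint): black fuse hatch 78 x 76 x 8 mm, 11 mm proud of the supply's top; hinge along supply y at x -45, z 94 mm, free edge to the rear. Rad: 0 to 0.02 shut; negative pressed in; positive open. Push-push: pressed to its stop at -0.10 (6 mm down at the pad, 3 to 4 N, then solid; unlatches past -0.06) and let go, it follows the finger up, springs to 0.50 and stays; pressed to the stop again, it latches.
- hatch_pad (a point): centre of the top of the orange press pad (26 mm diameter, 3 mm high) on the hatch, 62 mm from the hinge, 18 mm from the free edge: at supply (17, 75) mm, 104 mm above the bench when shut, about 30 mm higher when open. z is normal to the hatch.
- isolator (a joint): isolator lever: 10 mm steel rod with a red ball, on a black block 70 (x) x 50 (y) x 25 mm at supply (0, -85) mm. Pivot along supply y, 112 mm above the bench. In rad: 0 leans 0.5 rad to the supply's front (on), 1.0 leans 0.5 rad to its rear (off, end stop; above 0.8 counts as off). It starts at 0 to 0.25, needs about 1 N and stays where left.
- isolator_tip (a point): centre of the red ball (26 mm diameter) at the lever's end, 55 mm from the pivot, so 160 to 167 mm above the bench; it travels 53 mm towards the supply's rear as the lever goes from 0 to 1.0.
- fuse_jar: closed glass jar with a blue cap, 40 mm diameter, 50 mm high, about 0.09 kg, standing loose on the rear strip of the supply's top. Origin: centre of its underside.
- spool: aluminium-coloured solder spool standing on the bench, 60 mm diameter, 40 mm high. Origin: centre of its underside.
- screwdriver: screwdriver with a yellow handle lying on the bench, about 200 mm long. Origin: under its middle; x runs along it from handle to tip.
- meter: yellow hand-held multimeter lying face up on the bench, 150 (x) x 76 (y) x 36 mm. Origin: centre of its underside.

How it is judged:
By the outcome, as a careful person would: the job done as asked, in the order asked, and still so for the second after the job is handed in, with the robot touching nothing.
It also fails if it takes over 43 s, if anything falls off the work surface, if the arm or the gripper's body presses on something with over 40 N, if the wrist force passes 120 N, or if a joint passes its speed limit or range.

## Robot

A 6-joint arm with a two-finger parallel gripper is mounted at the origin on the work surface. World frame = base frame: x ahead of the robot, y to its left, z up, the work surface at z = 0. Lengths are in m, angles in rad, forces in N, time in s.
With the tool pointing down it reaches from about 0.325 to 0.775 m from the base axis. Payload 5.5 kg.
Tool frame: the origin (TCP) lies on the centre line of the jaws, within the pads' length; the fingertips stand tcp_to_tips ahead of it and the grasp point (between the pads) lies 6 mm ahead of it (tcp_to_tips is the distance from the TCP to the fingertips, in m); z points along the fingers, y is the line along which they close (so a half turn about z gives the same grasp; the last joint's range is limited). The gripper opens to 88 mm and grips with 3 to 60 N. Pads are 20 mm wide; open, the fingers measure 115 mm over their backs; the gripper's body (75 mm by 178 mm) begins 61 mm behind the grasp point.
Start: joints at [1.16, 0.091, 1.231, -0, 1.82, -0.057], TCP at [0.208, 0.563, 0.248] pointing down, gripper open.
Joint ranges: [-2.87, 2.87], [-0.86, 2.18], [0.17, 2.46], [-1.51, 4.65], [0.06, 2.69], [-2.65, 2.65]. Speed limits (rad/s): [2.57, 2.57, 3.01, 3.14, 3.14, 3.14].

## Interface

Orientations are given as a rotation vector (axis times angle).
In Python, from rig import * gives the robot as it stands.
- The arm moves only by the tool send_rows, never from a script. Its argument "increments" is text: rows parted by semicolons, each of 5 numbers parted by spaces: the finger opening in mm, from 0 to 87.8, then the shift along the tool's x, y, z each as a share of 0.75 m, from -1 to 1, then the turn about the tool's z as a share of pi rad, from -1 to 1. In form: grip tx ty tz turn; .... A call has 1 to 12 rows; each row is the pose to reach, as a shift and turn from the pose commanded when the call began, along the tool's axes at that moment, turning the shorter way round; what a row does not reach only later rows make up. A row lasts 1/8 s, in which the tool goes at most 62.5 mm and 10.7 degrees, less where a joint would pass 70% of its speed; a pose out of reach is approached as far as the arm can. A call with a number of a shift or a turn outside -1 to 1 is refused whole. A call with a gripper value outside its range is refused whole. The fingers move at their own pace and stop on an object; "newtons" is the grip in N (left out, the last holds). Time passes only in rows, so rows that repeat a pose let the fingers close. It gives the time, the measured TCP pose, the force, the opening and the grip force at its end, in the units of the state.
- get_obs(): the state, without advancing time (a new reading comes with each control period).
- get_image(name): name is "side" or "top" or "wrist"; returns (picture, depth): 480x640x3 uint8, red, green, blue; 480x640 float32, m along the optical axis (not along the pixel's ray), 0 where there is no reading.
- calibration(name): a dict with "fov_y" (degrees; the focal length in pixels is half the picture's height over the tangent of half this angle, whatever the lens; pixels are square), "cx", "cy" (the principal point, pixels), "dist_coeffs" ([k1, k2, p1, p2, k3] as OpenCV has them; the pictures are not rectified), "world_to_cam" (4x4, takes a point from world to camera coordinates); the wrist camera has in their place "T_tool_cam" (4x4, takes a point from camera to tool coordinates, whose origin is the TCP and whose axes are the flange's). Camera axes: x right, y down, z forward; pixel columns grow to the right and rows downward; lengths in m; the calibration is good to about 2 mm. A picture is of the moment at which its call begins: read the wrist's pose just before it. calibration takes no time and is no camera call.
- sign_off(): hands the job in; it is judged then, once.
Trained networks look in the newest picture that a camera, given by its name, has taken for a name from the list of things; names that differ only in an ending like _2 or _b are one class to them, and where a whole thing is asked for, a point or a joint stands for the part that bears it (a point fixed in the world has none). Each returns a list of dicts, best first, with "score" (0 to 1); they miss things now and then, are a little off and sometimes report something else, mostly with a low value. They report only what shows in the picture. A call takes as long as a camera call.
- boxes_of(camera, thing): "box" ([left, top, right, bottom] in pixels, round what is visible of it).
- trace(camera, thing): "pixels" (480x640 bool, what is visible of it) and "box" ([left, top, right, bottom] in pixels, round what is visible of it).
The state is a dict: "t": time; "q": joint angles; "qd": joint speeds; "tau": joint torques, N m; "tcp_pos": TCP position; "ee_rot": TCP orientation; "contact_force": force on the tool from outside, world axes, zero at the start; "ft_torque": the same for the moment, N m; "finger_gap": opening from 0.0 (shut) to 1.0 (fully open); "grip_force": force on a finger pad.
Only numpy, scipy, OpenCV 4.12 (cv2) and the standard library are available. Lean on these libraries where they do the work, as an engineer would, in place of code of your own. Each camera call takes 0.05 s, during which the arm holds its last target. There are 200 camera calls.

## Working session

There is one attempt and no reset: what is moved stays moved. The work goes in short steps, Python scripts to look and compute and a tool call to move; the robot and the scene stay as the last step left them, time stands still between calls to the robot, and variables do not carry over. Pictures are saved under pics/ and viewed, at most 10 in all, crops included, and the job is handed in when it is done.

Besides the shell and the picture viewer there is one more tool, called after "Emit:" as name(argument=value, ...) on one line, values as JSON. send_rows: Moves the arm, as the interface text tells. Shift numbers are shares of 0.75 m and turn numbers shares of pi rad, none past 1 either way. Its arguments: {"type":"object","properties":{"increments":{"type":"string"},"newtons":{"type":"number"}},"required":["increments"]}

```bash
mkdir -p pics
cat > h.py <<'E'
from rig import *
import numpy as np, cv2
from scipy.spatial.transform import Rotation as R
def T_wc(name,obs):
    c=calibration(name)
    if "world_to_cam" in c: return np.linalg.inv(np.array(c["world_to_cam"]))
    T=np.eye(4);T[:3,:3]=R.from_rotvec(obs["ee_rot"]).as_matrix();T[:3,3]=obs["tcp_pos"]
    return T@np.array(c["T_tool_cam"])
def K(name):
    c=calibration(name);f=240/np.tan(np.radians(c["fov_y"])/2)
    return np.array([[f,0,c["cx"]],[0,f,c["cy"]],[0,0,1.]]),np.array(c["dist_coeffs"],float)
def pts(name,obs,uv,d):
    k,dc=K(name);uv=np.array(uv,float).reshape(-1,1,2)
    n=cv2.undistortPoints(uv,k,dc).reshape(-1,2);d=np.array(d).reshape(-1,1)
    P=np.hstack([n*d,d,np.ones_like(d)])
    return (P@T_wc(name,obs).T)[:,:3]
def maskpts(name,obs,m,depth):
    v,u=np.nonzero(m&(depth>0));return pts(name,obs,np.c_[u,v],depth[v,u])
def save(n,im): cv2.imwrite(n,im[:,:,::-1])
E
python3 - <<'E'
from h import *
o=get_obs();print({k:np.round(v,3) for k,v in o.items()})
for c in("top","side"):
    im,d=get_image(c);save(f"pics/{c}0.png",im)
    for t in("supply","hatch","hatch_pad","isolator","isolator_tip","fuse_jar"):
        r=trace(c,t)
        for x in r[:2]:
            P=maskpts(c,o,x["pixels"],d)
            print(c,t,round(x["score"],2),np.round(x["box"]),len(P),np.round(np.median(P,0),3) if len(P) else"",np.round(np.percentile(P,[3,97],axis=0),3).tolist() if len(P) else "")
try: print(tcp_to_tips)
except Exception as e: print(e)
E
```

```text
{'t': np.float64(0.0), 'q': array([ 1.16 ,  0.092,  1.232, -0.   ,  1.82 , -0.057]), 'qd': array([ 0.   ,  0.   , -0.002,  0.   ,  0.   , -0.   ]), 'tau': array([ 0.0000e+00, -4.4645e+01, -4.0645e+01,  7.0000e-02,  2.9000e-02,
       -0.0000e+00]), 'tcp_pos': array([0.208, 0.563, 0.246]), 'ee_rot': array([-5.530e-01, -3.092e+00,  3.000e-03]), 'contact_force': array([-0.341,  0.295,  0.091]), 'ft_torque': array([-0.017,  0.008,  0.022]), 'grip_force': np.float64(0.0), 'finger_gap': np.float64(0.999)}
top supply 0.56 [301. 184. 422. 292.] 11209 [ 0.56  -0.093  0.09 ] [[0.45, -0.234, 0.075], [0.683, 0.049, 0.115]]
top hatch 0.89 [319. 222. 346. 255.] 974 [ 0.567 -0.017  0.101] [[0.528, -0.051, 0.096], [0.606, 0.018, 0.106]]
top hatch_pad 0.85 [320. 220. 349. 256.] 986 [ 0.567 -0.016  0.101] [[0.528, -0.052, 0.096], [0.606, 0.019, 0.106]]
top isolator_tip 0.62 [395. 237. 403. 249.] 105 [ 0.545 -0.175  0.169] [[0.534, -0.187, 0.127], [0.565, -0.164, 0.176]]
top fuse_jar 0.58 [355. 189. 374. 207.] 256 [ 0.657 -0.092  0.139] [[0.643, -0.109, 0.096], [0.677, -0.075, 0.143]]
side supply 0.9 [299. 229. 403. 336.] 9011 [ 0.561 -0.178  0.088] [[0.453, -0.242, 0.016], [0.681, 0.043, 0.115]]
side supply 0.3 [338. 261. 350. 273.] 95 [ 0.547 -0.181  0.161] [[0.535, -0.187, 0.129], [0.562, -0.175, 0.172]]
side hatch 0.88 [327. 238. 357. 257.] 540 [ 0.566 -0.022  0.1  ] [[0.528, -0.053, 0.094], [0.603, 0.019, 0.104]]
side hatch_pad 0.79 [325. 238. 360. 254.] 552 [ 0.567 -0.022  0.1  ] [[0.528, -0.053, 0.094], [0.606, 0.018, 0.104]]
side isolator_tip 0.45 [339. 260. 347. 273.] 83 [ 0.546 -0.181  0.164] [[0.535, -0.187, 0.133], [0.559, -0.174, 0.173]]
side isolator_tip 0.26 [241. 185. 288. 198.] 162 [0.313 0.444 0.016] [[0.258, 0.435, 0.007], [0.407, 0.458, 0.024]]
side fuse_jar 0.89 [375. 246. 394. 268.] 325 [ 0.66  -0.104  0.12 ] [[0.644, -0.112, 0.088], [0.68, -0.076, 0.14]]
0.025
```

Run:
```python
from h import *
o=get_obs();im,d=get_image("top")
k=cv2.resize(im[160:320,270:450],(720,640)[:1]*1+(600,),interpolation=cv2.INTER_CUBIC)
save("pics/topcrop.png",k)
v,u=np.mgrid[160:320,270:450].reshape(2,-1);P=pts("top",o,np.c_[u,v],d[v,u]);C=im[v,u].astype(int)
m=(P[:,2]>.08)&(P[:,2]<.12);r=cv2.minAreaRect(P[m][:,:2].astype(np.float32));print(r)
hsv=cv2.cvtColor(im,cv2.COLOR_RGB2HSV)[v,u].astype(int)
org=(hsv[:,0]>5)&(hsv[:,0]<22)&(hsv[:,1]>150)&(hsv[:,2]>100)
red=((hsv[:,0]<5)|(hsv[:,0]>174))&(hsv[:,1]>150)
for n,q in(("org",org),("red",red)):
    q=q&(P[:,2]>.08);print(n,q.sum(),np.median(P[q],0),P[q].mean(0),P[q].min(0),P[q].max(0))
```

```text
((0.5708810687065125, -0.0925198644399643), (0.3012732267379761, 0.24460650980472565), 88.39306640625)
org 22 [ 0.59046866 -0.00981223  0.10450994] [ 0.59014505 -0.01193051  0.10412733] [ 0.57932886 -0.0274467   0.10001793] [ 0.60062482 -0.00486102  0.10874324]
red 101 [ 0.54258235 -0.17419934  0.16971018] [ 0.54310379 -0.17425486  0.16217219] [ 0.53190721 -0.18919705  0.1121621 ] [ 0.55783954 -0.16382991  0.17607839]
```

View pics/topcrop.png

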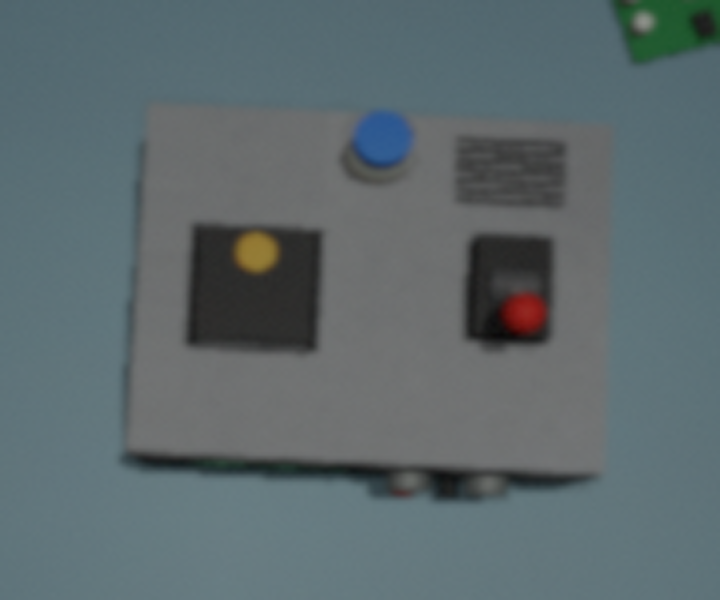

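View pics/top0.png

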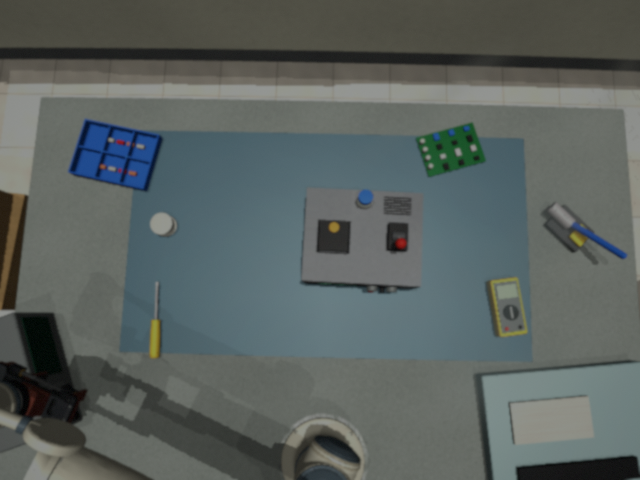

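```bash
cat >> h.py <<'E'
YAW=-0.028
def go(p,yaw=None,o=None):
    "row numbers (tx ty tz turn) for TCP target p, from the measured pose"
    yaw=YAW if yaw is None else yaw
    o=o or get_obs();M=R.from_rotvec(o["ee_rot"]).as_matrix()
    s=M.T@(np.array(p)-o["tcp_pos"])/.75
    x=M.T@np.array([-np.cos(yaw),-np.sin(yaw),0]);return np.round(s,4),round(np.arctan2(x[1],x[0])/np.pi,4)
E
python3 - <<'E'
from h import *
print(go([.47,-.12,.30]))
E
```

```text
(array([-0.6433, -0.733 , -0.0698]), np.float64(-0.1037))
```

Emit:
send_rows(increments="0 -0.643 -0.733 -0.07 -0.104; 0 -0.643 -0.733 -0.07 -0.104; 0 -0.643 -0.733 -0.07 -0.104; 0 -0.643 -0.733 -0.07 -0.104; 0 -0.643 -0.733 -0.07 -0.104; 0 -0.643 -0.733 -0.07 -0.104; 0 -0.643 -0.733 -0.07 -0.104; 0 -0.643 -0.733 -0.07 -0.104; 0 -0.643 -0.733 -0.07 -0.104; 0 -0.643 -0.733 -0.07 -0.104; 0 -0.643 -0.733 -0.07 -0.104; 0 -0.643 -0.733 -0.07 -0.104")

```text
t: 2.25
tcp_pos: [0.4701, -0.1225, 0.3003]
ee_rot: [0.045, 3.141, -0.0]
contact_force: [1.0, -0.2, 0.1]
finger_gap: 0.003
grip_force: 0.0
```

Run:
```python
from h import *
o=get_obs();im,d=get_image("wrist");save("pics/w1.png",im)
v,u=np.mgrid[0:480,0:640].reshape(2,-1);P=pts("wrist",o,np.c_[u,v],d[v,u])
hsv=cv2.cvtColor(im,cv2.COLOR_RGB2HSV)[v,u].astype(int);ok=(d[v,u]>0)&(P[:,2]>.08)
org=(hsv[:,0]>10)&(hsv[:,0]<25)&(hsv[:,1]>150)&(hsv[:,2]>100)&ok
red=((hsv[:,0]<5)|(hsv[:,0]>174))&(hsv[:,1]>150)&ok
for n,q in(("org",org),("red",red)):
    if q.sum(): print(n,q.sum(),u[q].mean(),v[q].mean(),np.median(P[q],0),np.percentile(P[q],[2,98],axis=0))
for t in("hatch","isolator_tip","supply"):
    for x in trace("wrist",t)[:1]:
        Q=maskpts("wrist",o,x["pixels"],d);print(t,x["score"],x["box"],np.median(Q,0),np.percentile(Q,[2,98],axis=0).round(3).tolist())
        if t=="supply":
            q=Q[(Q[:,2]>.083)&(Q[:,2]<.095)];print(cv2.minAreaRect(q[:,:2].astype(np.float32)))
        if t=="hatch": print(cv2.minAreaRect(Q[Q[:,2]>.095][:,:2].astype(np.float32)))
```

```text
org 28 426.75 309.92857142857144 [ 0.58449719 -0.0056279   0.10366394] [[ 0.43736054 -0.09517723  0.10231559]
 [ 0.59158523 -0.00269263  0.36393796]]
red 245 241.0734693877551 312.9102040816326 [ 0.53461393 -0.1720565   0.16628806] [[ 0.43607034 -0.19518493  0.16048668]
 [ 0.53930164 -0.13376428  0.37307136]]
hatch 0.76 [381.3, 255.6, 456.4, 327.5] [ 0.55477816 -0.00944299  0.09997319] [[0.526, -0.051, 0.094], [0.602, 0.021, 0.102]]
((0.5298953056335449, -0.04587959498167038), (0.2003893107175827, 0.08575654774904251), 52.166282653808594)
isolator_tip 0.61 [255.5, 294.4, 280.0, 304.4] [ 0.53487053 -0.17147638  0.16509979] [[0.532, -0.182, 0.159], [0.538, -0.163, 0.17]]
supply 0.59 [254.4, 289.2, 284.1, 307.3] [ 0.53495928 -0.17126023  0.16472524] [[0.437, -0.183, 0.117], [0.555, -0.133, 0.359]]
((0.0, 0.0), (0.0, 0.0), 0.0)
```

View pics/w1.png

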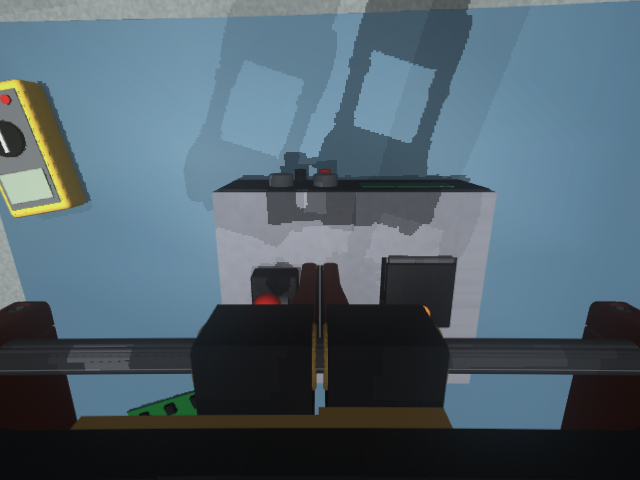

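Run:
```python
from h import *
print(go([.495,-.175,.173]),go([.56,-.177,.173]))
```

```text
(array([-0.036 , -0.0721,  0.1691]), np.float64(-0.0002)) (array([-0.1227, -0.0723,  0.169 ]), np.float64(-0.0002))
```

Emit:
send_rows(increments="0 -0.036 -0.072 0 0; 0 -0.036 -0.072 0.085 0; 0 -0.036 -0.072 0.169 0; 0 -0.036 -0.072 0.169 0; 0 -0.046 -0.072 0.169 0; 0 -0.056 -0.072 0.169 0; 0 -0.066 -0.072 0.169 0; 0 -0.077 -0.072 0.169 0; 0 -0.088 -0.072 0.169 0; 0 -0.099 -0.072 0.169 0; 0 -0.11 -0.072 0.169 0; 0 -0.121 -0.072 0.169 0")

```text
t: 3.95
tcp_pos: [0.5596, -0.1764, 0.1731]
ee_rot: [-0.042, -3.141, -0.0]
contact_force: [-1.7, 0.5, 1.3]
finger_gap: 0.003
grip_force: 0.6
```

Emit:
send_rows(increments="0 -0.004 0 0 0; 0 -0.008 0 0 0; 0 -0.008 0 0 0")

```text
t: 4.32
tcp_pos: [0.5652, -0.1765, 0.1731]
ee_rot: [-0.042, -3.141, -0.0]
contact_force: [0.1, -0.6, -0.8]
finger_gap: 0.011
grip_force: 0.0
```

Emit:
send_rows(increments="0 -0.003 0 0 0; 0 -0.005 0 0 0; 0 -0.005 0 0 0")

```text
t: 4.7
tcp_pos: [0.5688, -0.1766, 0.1733]
ee_rot: [-0.042, -3.141, -0.0]
contact_force: [-1.4, 0.5, -1.5]
finger_gap: 0.005
grip_force: 0.5
```

Emit:
send_rows(increments="0 -0.004 0 0 0; 0 -0.004 0 0 0")

```text
t: 4.95
tcp_pos: [0.572, -0.1767, 0.1734]
ee_rot: [0.042, 3.141, -0.0]
contact_force: [-0.9, -0.9, -1.1]
finger_gap: 0.002
grip_force: 0.3
```

Run:
```python
from h import *
o=get_obs();print(o["contact_force"],o["tcp_pos"])
im,d=get_image("side");k=cv2.resize(im[220:345,290:415],(600,600),interpolation=cv2.INTER_CUBIC);save("pics/s1.png",k)
hsv=cv2.cvtColor(im,cv2.COLOR_RGB2HSV);v,u=np.mgrid[220:345,290:415].reshape(2,-1);P=pts("side",o,np.c_[u,v],d[v,u]);h=hsv[v,u].astype(int)
q=((h[:,0]<5)|(h[:,0]>174))&(h[:,1]>150)&(P[:,2]>.13);print(q.sum(),np.median(P[q],0),np.percentile(P[q],[3,97],axis=0))
```

```text
[-0.88144759 -0.93199658 -1.09795953] [ 0.57200972 -0.1767234   0.1734061 ]
34 [ 0.59342995 -0.18617915  0.16186314] [[ 0.58471553 -0.19188126  0.15719594]
 [ 0.6033195  -0.18203879  0.16833363]]
```

View pics/s1.png

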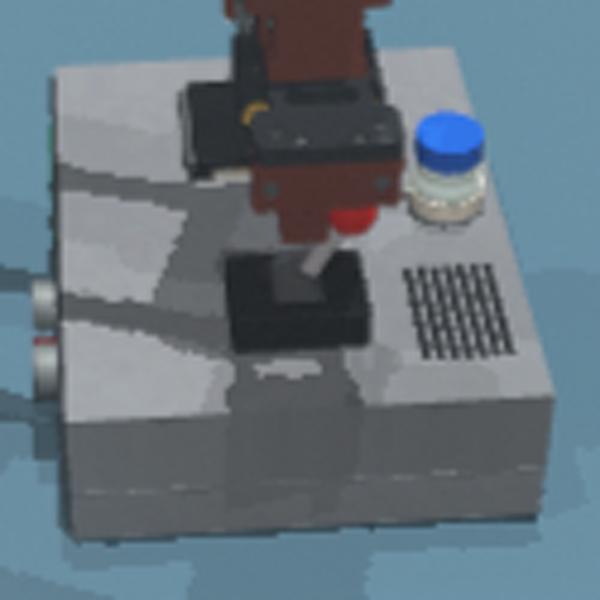

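Emit:
send_rows(increments="0 -0.003 0 0 0; 0 -0.003 0 0 0")

```text
t: 5.25
tcp_pos: [0.5726, -0.1767, 0.1734]
ee_rot: [-0.043, -3.137, -0.001]
contact_force: [-8.3, 0.9, 1.0]
finger_gap: -0.001
grip_force: 4.2
```

Run:
```python
from h import *
print(go([.52,-.1765,.173]),go([.52,-.1765,.24]),go([.5885,-.017,.20]), go([.5885,-.017,.142]))
```

```text
(array([ 0.0701, -0.0016,  0.0008]), np.float64(0.0002)) (array([ 0.0704, -0.0016, -0.0885]), np.float64(0.0002)) (array([-0.0153,  0.2135, -0.0355]), np.float64(0.0002)) (array([-0.0156,  0.2135,  0.0418]), np.float64(0.0002))
```

Emit:
send_rows(increments="0 0.072 0 0 0; 0 0.072 0 0 0; 0 0.072 0 -0.08 0; 0 0.072 0 -0.09 0; 0 0.072 0.08 -0.09 0; 0 0.03 0.15 -0.09 0; 0 -0.012 0.2135 -0.09 0; 0 -0.012 0.2135 -0.06 0; 0 -0.012 0.2135 -0.036 0; 0 -0.012 0.2135 -0.036 0; 0 -0.012 0.2135 -0.036 0")

```text
t: 6.62
tcp_pos: [0.5875, -0.0176, 0.2012]
ee_rot: [0.044, 3.14, -0.0]
contact_force: [0.1, -0.0, 0.4]
finger_gap: -0.0
grip_force: 0.0
```

Run:
```python
from h import *
o=get_obs();print(o["tcp_pos"],go([.5885,-.0165,.140]))
for c in("top","side","wrist"):
    im,d=get_image(c);save(f"pics/{c}2.png",im)
    v,u=np.mgrid[0:480,0:640].reshape(2,-1);P=pts(c,o,np.c_[u,v],d[v,u]);h=cv2.cvtColor(im,cv2.COLOR_RGB2HSV)[v,u].astype(int)
    ok=(d[v,u]>0)&(P[:,0]>.45)&(P[:,0]<.7)&(P[:,2]<.185)&(P[:,2]>.095)
    for n,q in(("red",((h[:,0]<5)|(h[:,0]>174))&(h[:,1]>150)&ok&(P[:,1]<-.12)),("org",(h[:,0]>10)&(h[:,0]<25)&(h[:,1]>150)&ok&(P[:,1]>-.06))):
        if q.sum()>5: print(c,n,q.sum(),u[q].mean(),v[q].mean(),np.median(P[q],0),np.percentile(P[q],[3,97],axis=0).round(3).tolist())
a=cv2.imread("pics/side2.png")[200:300,290:415];cv2.imwrite("pics/s2.png",cv2.resize(a,(750,600),interpolation=cv2.INTER_CUBIC))
```

```text
[ 0.58750162 -0.01761363  0.2012347 ] (array([-0.0012,  0.0015,  0.0816]), np.float64(-0.0001))
top red 79 400.9873417721519 222.58227848101265 [ 0.59351543 -0.17500786  0.16930354] [[0.584, -0.187, 0.115], [0.602, -0.167, 0.175]]
top org 17 333.5882352941176 230.58823529411765 [ 0.57985525 -0.01777284  0.10310848] [[0.577, -0.023, 0.099], [0.586, -0.009, 0.107]]
side red 74 362.7027027027027 262.9054054054054 [ 0.59366729 -0.18262487  0.16649751] [[0.584, -0.189, 0.158], [0.604, -0.172, 0.172]]
side org 37 350.6756756756757 242.67567567567568 [ 0.58869815 -0.01721024  0.10343061] [[0.579, -0.026, 0.101], [0.597, -0.004, 0.106]]
wrist red 1485 48.61616161616162 290.3979797979798 [ 0.59135476 -0.16843514  0.16602055] [[0.584, -0.18, 0.159], [0.604, -0.162, 0.171]]
wrist org 290 329.23793103448276 239.74827586206897 [ 0.58681053 -0.01033771  0.1030813 ] [[0.579, -0.016, 0.102], [0.593, -0.004, 0.104]]
```

View pics/s2.png

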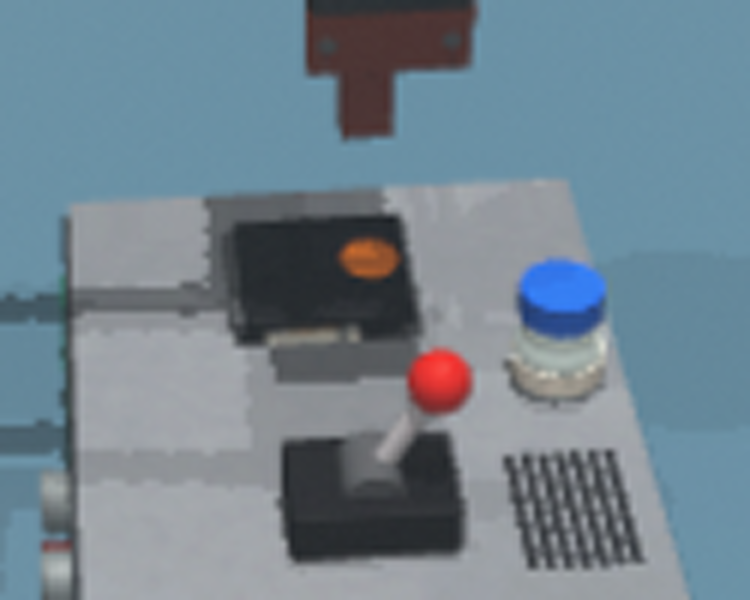

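Emit:
send_rows(increments="0 -0.001 0.003 0.03 0; 0 -0.001 0.003 0.06 0; 0 -0.001 0.003 0.088 0; 0 -0.001 0.003 0.088 0; 0 -0.001 0.003 0.092 0; 0 -0.001 0.003 0.094 0; 0 -0.001 0.003 0.097 0; 0 -0.001 0.003 0.097 0")

```text
t: 7.78
tcp_pos: [0.5889, -0.0148, 0.1287]
ee_rot: [0.042, 3.139, -0.0]
contact_force: [1.2, 0.3, 3.7]
finger_gap: 0.005
grip_force: 1.7
```

Contact around here; press in small steps.

Emit:
send_rows(increments="0 0 0 0.003 0; 0 0 0 0.005 0; 0 0 0 0.005 0")

```text
t: 8.15
tcp_pos: [0.5886, -0.0147, 0.1242]
ee_rot: [0.042, 3.14, -0.0]
contact_force: [3.7, -1.1, 3.9]
finger_gap: 0.005
grip_force: 2.2
```

Emit:
send_rows(increments="0 0 0 0.0015 0; 0 0 0 0.0015 0")

```text
t: 8.4
tcp_pos: [0.5887, -0.0148, 0.1239]
ee_rot: [0.043, 3.139, -0.0]
contact_force: [2.8, -0.2, 7.7]
finger_gap: 0.005
grip_force: 3.8
```

Emit:
send_rows(increments="0 0 0 -0.008 0; 0 0 0 -0.02 0; 0 0 0 -0.04 0; 0 0 0 -0.07 0; 0 0 0 -0.11 0; 0 0 0 -0.15 0; 0 0 0 -0.18 0; 0 0 0 -0.18 0")

```text
t: 9.4
tcp_pos: [0.5886, -0.0147, 0.2602]
ee_rot: [0.042, 3.138, -0.0]
contact_force: [-0.4, 0.4, -0.4]
finger_gap: 0.001
grip_force: 0.0
```

Run:
```python
from h import *
o=get_obs();print(o["tcp_pos"],o["contact_force"])
im,d=get_image("side");save("pics/side3.png",im)
cv2.imwrite("pics/s3.png",cv2.resize(im[200:300,290:415,::-1],(750,600),interpolation=cv2.INTER_CUBIC))
v,u=np.mgrid[200:300,290:415].reshape(2,-1);P=pts("side",o,np.c_[u,v],d[v,u]);h=cv2.cvtColor(im,cv2.COLOR_RGB2HSV)[v,u].astype(int)
for n,q in(("red",((h[:,0]<5)|(h[:,0]>174))&(h[:,1]>150)&(P[:,1]<-.12)),("org",(h[:,0]>8)&(h[:,0]<25)&(h[:,1]>150)&(P[:,1]>-.06))):
    print(n,q.sum(),np.median(P[q],0) if q.sum() else"")
```

```text
[ 0.58863784 -0.01474535  0.26021941] [-0.41291838  0.43066024 -0.35925342]
red 74 [ 0.59356575 -0.18256119  0.16626178]
org 46 [ 0.57743839 -0.01386128  0.13038383]
```

View pics/s3.png

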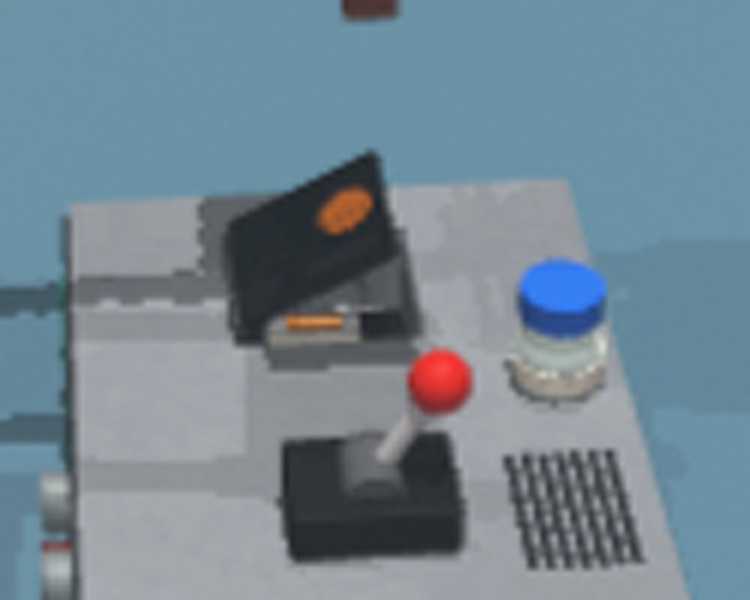

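The hatch is standing open, with its pad at crop (345,210), about 30 mm higher. The lever is at off. I'll wait two seconds, recheck, then hand in.

Emit:
send_rows(increments="0 0 0 0 0; 0 0 0 0 0; 0 0 0 0 0; 0 0 0 0 0; 0 0 0 0 0; 0 0 0 0 0; 0 0 0 0 0; 0 0 0 0 0; 0 0 0 0 0; 0 0 0 0 0; 0 0 0 0 0; 0 0 0 0 0")

```text
t: 10.95
tcp_pos: [0.5882, -0.0147, 0.2578]
ee_rot: [0.043, 3.141, 0.0]
contact_force: [-0.9, 0.2, -0.6]
finger_gap: 0.003
grip_force: 0.0
```

Emit:
send_rows(increments="0 0 0 0 0; 0 0 0 0 0; 0 0 0 0 0; 0 0 0 0 0; 0 0 0 0 0; 0 0 0 0 0")

```text
t: 11.7
tcp_pos: [0.5882, -0.0147, 0.2578]
ee_rot: [-0.042, -3.141, 0.0]
contact_force: [-0.1, 0.1, -0.6]
finger_gap: 0.007
grip_force: 0.0
```

Run:
```python
from h import *
o=get_obs();im,d=get_image("side")
v,u=np.mgrid[200:300,290:415].reshape(2,-1);P=pts("side",o,np.c_[u,v],d[v,u]);h=cv2.cvtColor(im,cv2.COLOR_RGB2HSV)[v,u].astype(int)
q=(h[:,0]>8)&(h[:,0]<25)&(h[:,1]>150)&(P[:,1]>-.06);p=np.median(P[q],0);print(q.sum(),p)
if p[2]>.125: print(sign_off())
```

```text
46 [ 0.5772774  -0.01400999  0.1295929 ]
the job is handed in; nothing more can be done
None
```

The isolator lever was pushed to off first, then the hatch was pressed once; it sprang up and was still standing open over 2 s later, when I handed the job in at about 12 s.

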